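# Run a board test on the clamshell fixture

### The job

Start a board test: with the fixture's lid still open, press the mains rocker on the control unit to ON so that the fixture zeroes itself with its probes free, then push the lid down until it is fully shut, and then press START all the way in and let it come back out. It is all pressing with the closed fingertips, nothing is picked up: do not raise the lid any further, do not press START early, do not press the mushroom STOP button, and leave the board in its nest and everything else on the bench as it is.

Things in the scene. Friction and masses are not known exactly. Their poses are not given: they have to be found in the camera images.
- station: Control unit: grey metal box, aluminium top plate, 220 (x) by 110 (y) by 55 mm high, fixed, left or right of the fixture. Origin: centre of its underside; x along the box away from the robot, z up. On its centre line: black mains rocker (x = -70 mm, nearest the robot), flat steel START button (x = 0), black mushroom STOP button (x = +70 mm).
- rocker (a joint): Mains rocker angle in rad: 0 = off, 0.40 = fully ON. A stiff rocker: it stays at the angle where it is left, so push it all the way over to its stop. About 3 to 6 N down on its raised end turns it.
- rocker_on_end (a point): Outer upper edge of the rocker's ON half (its end towards the robot, the unit's -x), mid-width. Black rocker, 38 mm along x, 26 wide, a shallow V. Off: this end stands up, 66 mm above the table, the other half flat at 59 mm. Pressed down about 7 mm: ON, flat at 59 mm, 2 mm above its bezel. Pivot 17.5 mm inward: keep to the outer edge, as fingers over the pivot block the other half's rise.
- start (a joint): START button travel in m: 0 = out, 0.005 = fully in. It springs back when let go (1.5 N to begin to move, 4 N fully in).
- start_top (a point): Centre of the top face of START: a flat round steel button, 28 mm across, in a 37 mm steel collar, standing 10 mm above the plate (65 mm above the table) and 7 mm above its collar when out. Pressed straight down.
- stop (a joint): STOP button travel in m: 0 = out, 0.005 = in. Not to be pressed.
- stop_top (a point): Top centre of STOP: black mushroom head, 40 mm across, 29 mm above the plate (84 mm above the table).
- fixture: Clamshell board-test fixture: grey box with a black top, 260 (x) by 240 (y) by 70 mm high, fixed. Origin: centre of its underside; x points away from the robot to the hinge, z up. The lid's hinge runs along y near the far edge; about 50 mm of the black top stays bare in front of the shut lid.
- lid (a joint): Lid angle in rad: 0 = fully shut (a hard stop), growing as it opens; it starts partly open. A stiff friction hinge: the lid stays at whatever angle it is left; about 2 to 8 N down on its front rail moves it.
- lid_hinge (a point): Middle of the lid's hinge axis (the axis runs along the fixture's y), 110 mm behind the fixture's centre and 88 mm above the table. Its frame turns with the lid: x lies in the plane of the lid and points from the front rail to the hinge.
- lid_rail (a point): Middle of the upper face of the lid's front rail (nearest the robot), 179 mm from the hinge axis and 10 mm above it in the lid's frame. The lid: aluminium frame 190 wide, 12 mm thick, around a clear plate; rail 22 mm broad, its front edge 190 mm from the hinge axis. Lid shut: this point is 98 mm above the table. Frame turns with the lid.
- board: Green circuit board, 110 x 80 x 3 mm with parts up to 10 mm high, lying loose in the nest under the lid. Leave it. Origin: centre of its underside.
- probe_jar: Small pale jar with a round lid, 26 mm across, 42 mm high, loose on the bare strip at the front right corner of the fixture. Leave it. Origin: centre of its underside.
- parts_tray: Grey tray of connectors in four compartments, 180 x 110 x 45 mm, loose, on the side of the fixture where the control unit is not. Leave it. Origin: centre of its underside.
- screwdriver: Black-handled screwdriver, 180 mm long, lying between the robot and the fixture. Leave it.
- solder_reel: Steel-grey solder reel standing on its flange, 60 mm across, 44 mm high. Leave it. Origin: centre of its underside.
- cleaner_bottle: White bottle, 56 mm across, 160 mm high. Leave it. Origin: centre of its underside.
- multimeter: Black hand multimeter lying on its back, 180 x 86 x 36 mm, far left. Leave it. Origin: centre of its underside.
- project_box: Black plastic box with a paper sticker, 120 x 80 x 40 mm, far right. Leave it. Origin: centre of its underside.
Things that resemble listed ones, but are neither listed nor needed, are in the scene too. Several things look just like the cleaner_bottle: the one meant starts farthest to the robot's right. There is more than one size of the solder_reel; the one meant has the size given above.

How it is judged:
By the outcome, as a careful person would: the job done as asked, in the order asked, and still so for the second after the job is handed in, with the robot touching nothing.
It also fails if it takes over 70 s, if anything falls off the work surface, if the arm or the gripper's body presses on something with over 40 N, if the wrist force passes 120 N, or if a joint passes its speed limit or range.

### The arm

A 6-joint arm with a two-finger parallel gripper is mounted at the origin on the work surface. World frame = base frame: x ahead of the robot, y to its left, z up, the work surface at z = 0. Lengths are in m, angles in degrees, forces in N, time in s.
With the tool pointing down it reaches from about 0.3 to 0.75 m from the base axis. Payload 8.5 kg.
Tool frame: the origin (TCP) lies midway between the tips of the shut fingers; the grasp point (between the pads) lies 19 mm behind it (env.grip_depth is the distance from the TCP to the grasp point, in m); y points along the fingers, x is the direction in which the jaws open and shut, and the axes are right-handed (so a half turn about y gives the same grasp; the last joint's range is limited). The gripper opens to 85 mm and grips with 20 to 120 N. Pads are 22 mm wide; open, the fingers measure 114 mm over their backs; the gripper's body (76 mm by 85 mm) begins 54 mm behind the grasp point. The pads swing forward as they close: fully open they stand 13 mm farther back than shut.
Start: joints at [-12.336, 21.807, 74.336, -0, 83.858, -12.336], TCP at [0.55, 0, 0.231] pointing down, gripper open.
Joint ranges: [-178.18, 178.18], [-50.72, 133.34], [12.68, 142.11], [-81.47, 261.47], [9.98, 163.14], [-165.26, 165.26]. Speed limits (degrees/s): [136.94, 136.94, 180, 180, 180, 180].

### API

Orientations are given as a 3x3 rotation matrix whose columns are the frame's x, y, z axes.
In Python, from rig import env gives the robot as it stands.
- The arm moves only by the shell command python3 -m inch 'ROWS' [FORCE]. ROWS is JSON, a list that holds one entry, the list of rows, each a list of 7 numbers: the gripper command: -1 is shut, 1 is fully open, values between are in proportion, then the shift along the world's x, y, z in cm, then the turn, a rotation vector about the world's x, y, z in degrees. In form: [[[grip, dx, dy, dz, rx, ry, rz], ...]]. A call has 1 to 20 rows; each row is the pose to reach, as a shift and turn from the pose commanded when the call began; what a row does not reach only later rows make up. A row lasts 1/8 s, in which the tool goes at most 62.5 mm and 10.7 degrees, less where a joint would pass 70% of its speed; a pose out of reach is approached as far as the arm can. A call with a gripper value outside its range is refused whole. The fingers move at their own pace and stop on an object; FORCE is the grip in N (left out, the last holds). Time passes only in rows, so rows that repeat a pose let the fingers close. It gives the time, the measured TCP pose, the force and the opening at its end, in the units of the state.
- env.observe(): the state, without advancing time (a new reading comes with each control period).
- env.get_image(name): name is "scene" or "side" or "wrist"; returns a dict with "frame" (384x512x3 uint8, red, green, blue), "mtx" (3x3 intrinsics, pixels), "distortion" ([k1, k2, p1, p2, k3] as OpenCV has them; the pictures are not rectified), "rvec" (rotation vector, rad) and "tvec" (3), from world to camera coordinates, as OpenCV has them. Camera axes: x right, y down, z forward; pixel columns grow to the right and rows downward; lengths in m; the calibration is good to about 2 mm. A picture is of the moment at which its call begins. There is no depth.
- env.close_job(): hands the job in, once; it reports no verdict.
The state is a dict: "time_s": time; "q": joint angles; "qvel": joint speeds; "joint_efforts": joint torques, N m; "position": TCP position; "tool_rot": TCP orientation; "ft_force": force on the tool from outside, world axes, zero at the start; "wrist_torque": the same for the moment, N m; "grip_width": finger opening in m.
Only numpy, scipy, OpenCV 4.12 (cv2) and the standard library are available. Lean on these libraries where they do the work, as an engineer would, in place of code of your own. Each camera call takes 0.05 s, during which the arm holds its last target.

## Working session

There is one attempt and no reset: what is moved stays moved. The work goes in short steps, Python scripts to look and compute and a shell command to move; the robot and the scene stay as the last step left them, time stands still between calls to the robot, and variables do not carry over. Pictures are saved under pics/ and viewed, and the job is handed in when it is done.

```bash
mkdir -p pics; python3 - <<'E'
from rig import env
import cv2
print(env.observe())
for n in ["scene","side","wrist"]:
    d=env.get_image(n); cv2.imwrite(f"pics/{n}0.png",cv2.resize(d["frame"][:,:,::-1],(800,600)))
    print(n,d["mtx"],d["distortion"],d["rvec"],d["tvec"])
E
```

```text
{'time_s': 0.0, 'q': array([-1.23380195e+01,  2.18405354e+01,  7.43848889e+01, -1.12788152e-03,
        8.38575803e+01, -1.23370307e+01]), 'qvel': array([-0.0899574 , -0.03204825, -0.06475053, -0.04549695, -0.11468338,
       -0.05475675]), 'joint_efforts': array([-1.00240642e-03, -4.48466885e+01, -2.31285810e+01, -2.87182611e-04,
        4.73836102e-03,  1.77242771e-05]), 'position': array([5.49706865e-01, 3.51383332e-05, 2.30715243e-01]), 'tool_rot': array([[ 9.99998992e-01, -1.41942486e-03,  1.53430537e-05],
       [-1.49308153e-05,  2.90436510e-04,  9.99999958e-01],
       [-1.41942926e-03, -9.99998950e-01,  2.90415024e-04]]), 'ft_force': array([0.17893375, 0.22393567, 0.47092093]), 'wrist_torque': array([ 0.00328452,  0.01508182, -0.00749709]), 'grip_width': 0.0851043283891457}
scene [[367.71827592   0.         258.29652775]
 [  0.         367.71827592 196.95021236]
 [  0.           0.           1.        ]] [-0.09857172  0.          0.          0.          0.        ] [ 1.30765089  2.40764238 -0.77416636] [ 0.30520517 -0.34278351  1.70708996]
side [[378.66367186   0.         252.74433029]
 [  0.         378.66367186 191.90846657]
 [  0.           0.           1.        ]] [-0.01040303  0.          0.          0.          0.        ] [ 2.21393128 -0.55209924  0.23299703] [-0.49923518  0.23333676  1.0799295 ]
wrist [[317.6399935    0.         249.28205292]
 [  0.         317.6399935  190.82968315]
 [  0.           0.           1.        ]] [0.01091928 0.         0.         0.         0.        ] [-2.87246579e+00 -4.88289258e-04  8.43960277e-04] [-0.54935151 -0.03407218  0.37878267]
```

View pics/scene0.png

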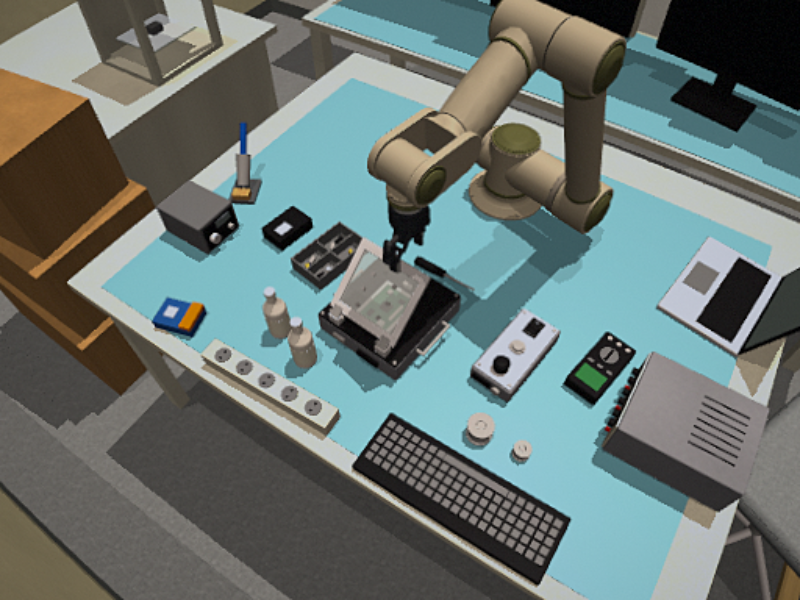

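View pics/side0.png

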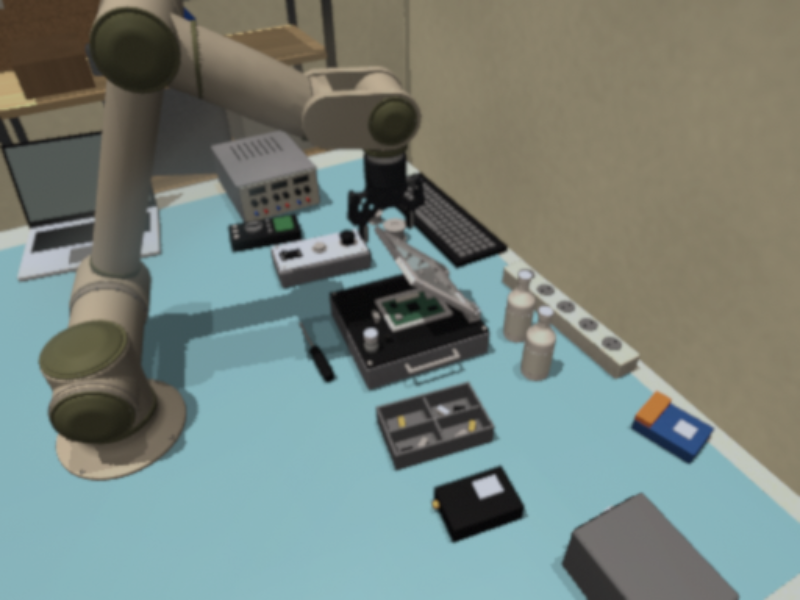

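View pics/wrist0.png

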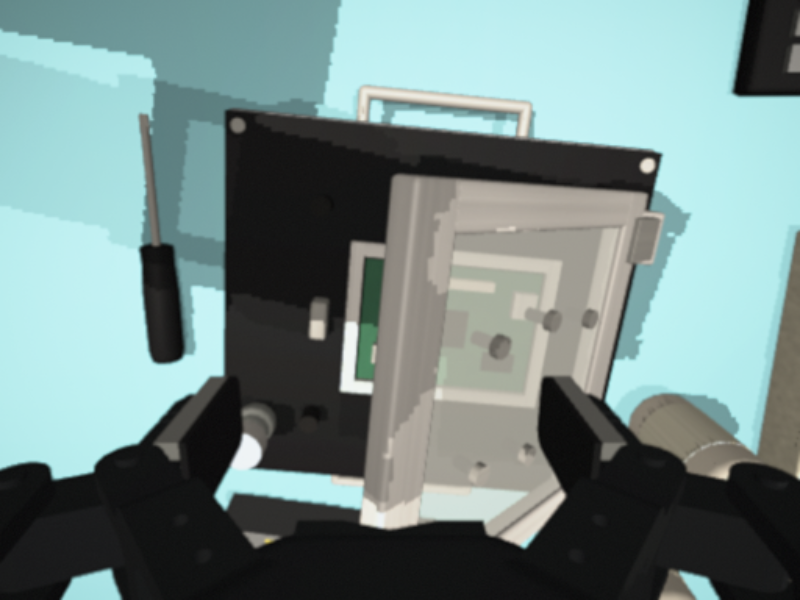

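The scene view shows the control unit on the robot's left of the fixture, with the rocker at about (535,327), START (517,347) and STOP (502,364). The lid is partly open near the gripper, and the jar sits at the fixture's front right corner. Next I'll take enlarged crops.

```bash
cat > h.py <<'E'
import numpy as np,cv2
from rig import env
def ray(d,px):
    p=cv2.undistortPoints(np.array([[px]],float),d["mtx"],np.array(d["distortion"]))[0,0]
    R=cv2.Rodrigues(np.array(d["rvec"],float))[0]; t=np.array(d["tvec"],float).ravel()
    v=R.T@np.array([p[0],p[1],1]); return -R.T@t, v/np.linalg.norm(v)
def plane(d,px,z):
    o,v=ray(d,px); return o+v*(z-o[2])/v[2]
def proj(d,P):
    return cv2.projectPoints(np.array([P],float),np.array(d["rvec"],float),np.array(d["tvec"],float),d["mtx"],np.array(d["distortion"]))[0].ravel()
def tri(rs):
    A=np.zeros((3,3));b=np.zeros(3)
    for o,v in rs:
        M=np.eye(3)-np.outer(v,v);A+=M;b+=M@o
    X=np.linalg.solve(A,b); return X,[np.linalg.norm((np.eye(3)-np.outer(v,v))@(X-o)) for o,v in rs]
def crop(d,x0,y0,x1,y1,s,fn):
    im=cv2.resize(d["frame"][y0:y1,x0:x1,::-1],None,fx=s,fy=s,interpolation=cv2.INTER_CUBIC)
    for x in range((x0+9)//10*10,x1,10): cv2.putText(im,str(x),((x-x0)*s,10),0,.35,(0,0,255),1); cv2.line(im,((x-x0)*s,12),((x-x0)*s,18),(0,0,255),1)
    for y in range((y0+9)//10*10,y1,10): cv2.putText(im,str(y),(0,(y-y0)*s+4),0,.35,(0,0,255),1)
    cv2.imwrite("pics/"+fn,im)
E
python3 - <<'E'
from h import *
s=env.get_image("scene");crop(s,295,190,365,260,8,"s1.png");crop(s,195,145,305,245,7,"s2.png")
d=env.get_image("side");crop(d,170,140,250,190,9,"d1.png");crop(d,205,135,320,250,5,"d2.png")
E
```

```text
(no output)
```

View pics/s1.png

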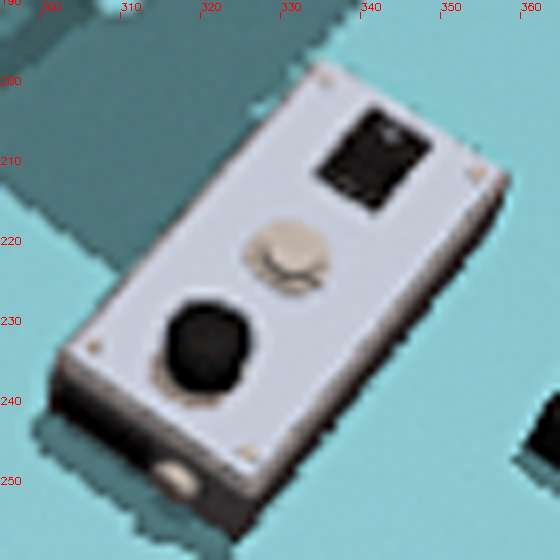

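View pics/s2.png

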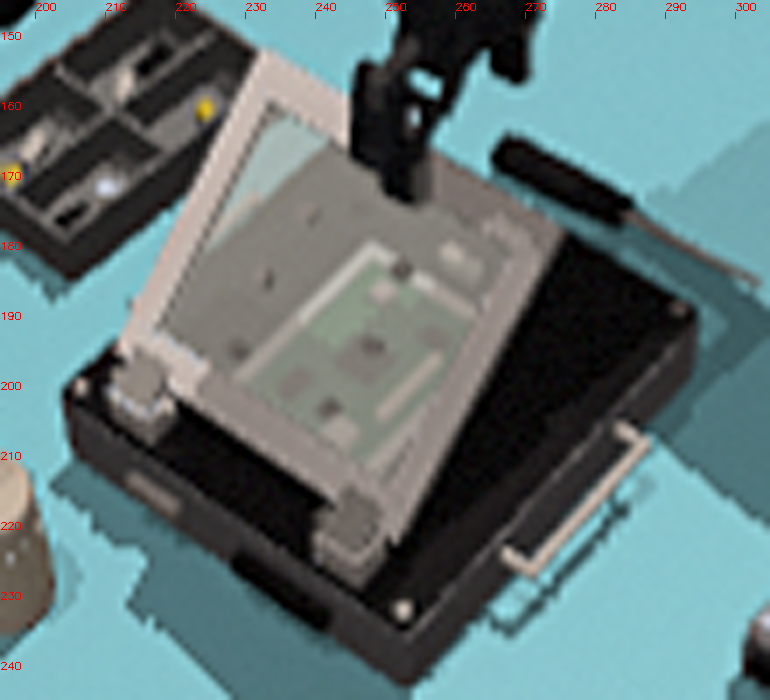

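View pics/d1.png

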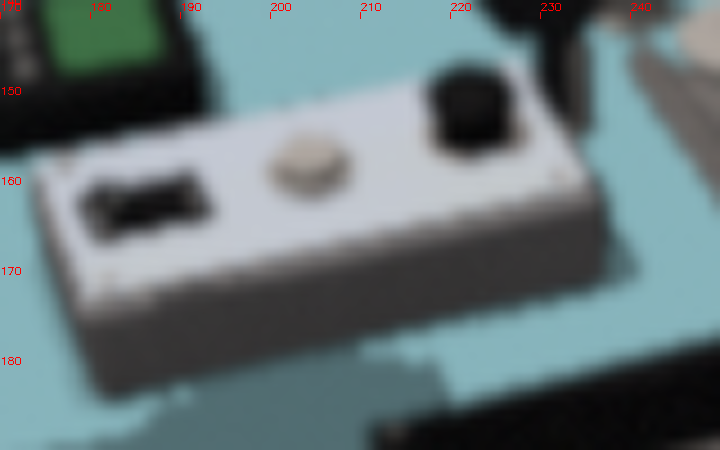

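View pics/d2.png

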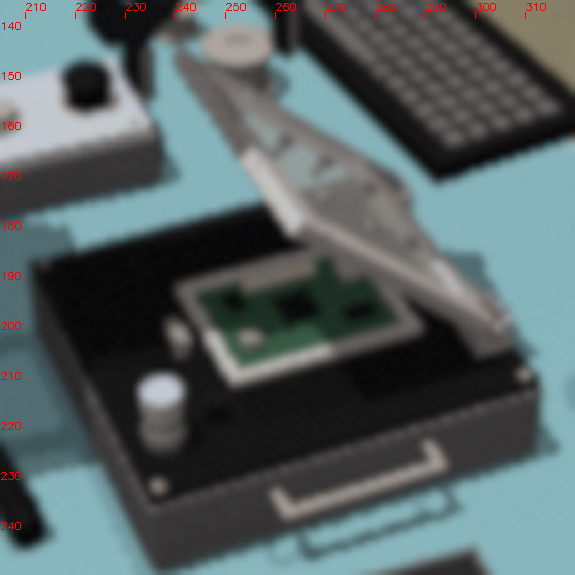

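```bash
python3 - <<'E'
from h import *
np.set_printoptions(precision=4,suppress=True)
s=env.get_image("scene");d=env.get_image("side");w=env.get_image("wrist")
S=lambda x,y:(295+x/8-.44,190+y/8-.44)
D=lambda x,y:(170+x/9-.44,140+y/9-.44)
c=[plane(s,S(*p),.055) for p in [(320,62),(508,180),(245,495),(62,352)]]
print("plate",np.array(c),np.mean(c,0),[np.linalg.norm(c[i]-c[(i+1)%4]) for i in range(4)])
print("start s",plane(s,S(289,247),.065),"side",plane(d,D(309,147),.065),tri([ray(s,S(289,247)),ray(d,D(309,147))]))
print("stop s",plane(s,S(207,345),.082),"side",plane(d,D(471,92),.08),tri([ray(s,S(207,345)),ray(d,D(471,92))]))
r=[plane(s,S(*p),z) for p,z in [((375,105),.062),((432,145),.062),((375,212),.058),((317,172),.058)]]
print("rocker",np.array(r),np.mean(r,0))
S2=lambda x,y:(195+x/7-.44,145+y/7-.44)
D2=lambda x,y:(205+x/5-.4,135+y/5-.4)
f=[plane(s,S2(*p),.07) for p in [(697,312),(405,635),(65,388)]]
print("fix s",np.array(f))
f=[plane(d,D2(*p),.07) for p in [(33,262),(150,510),(540,385)]]
print("fix d",np.array(f))
# rail corners front-left /front-right upper
print("rail R",tri([ray(s,S2(262,52)),ray(d,D2(293,235))]))
print("rail L",tri([ray(s,S2(565,235)),ray(d,D2(178,55))]))
for n,p in [("L",(400,178)),("R",(362,520))]: print(n,ray(w,(p[0]*.64,p[1]*.64)))
crop(w,60,40,440,340,2,"w1.png")
E
```

```text
plate [[0.3969 0.2392 0.055 ]
 [0.4099 0.3428 0.055 ]
 [0.6218 0.3138 0.055 ]
 [0.6025 0.2128 0.055 ]] [0.5078 0.2772 0.055 ] [np.float64(0.10441869703457625), np.float64(0.21389330088116232), np.float64(0.10276000381332238), np.float64(0.2072810457097386)]
start s [0.5048 0.2746 0.065 ] side [0.5075 0.2833 0.065 ] (array([0.5063, 0.2759, 0.0693]), [np.float64(0.0013349172890213933), np.float64(0.0013349172890214536)])
stop s [0.5804 0.2695 0.082 ] side [0.5744 0.2669 0.08  ] (array([0.5765, 0.2694, 0.0774]), [np.float64(0.0011711885341568916), np.float64(0.0011711885341569666)])
rocker [[0.4104 0.2732 0.062 ]
 [0.4164 0.3054 0.062 ]
 [0.4617 0.2985 0.058 ]
 [0.4565 0.2662 0.058 ]] [0.4362 0.2858 0.06  ]
fix s [[ 0.4577  0.0953  0.07  ]
 [ 0.7115  0.0732  0.07  ]
 [ 0.6847 -0.1614  0.07  ]]
fix d [[ 0.4587  0.0955  0.07  ]
 [ 0.4306 -0.1443  0.07  ]
 [ 0.6854 -0.1642  0.07  ]]
rail R (array([ 0.5357, -0.1264,  0.2179]), [np.float64(0.0017470136473877614), np.float64(0.0017470136473875307)])
rail L (array([0.5568, 0.0646, 0.2197]), [np.float64(0.00043895015760863715), np.float64(0.00043895015760859226)])
L (array([0.5496, 0.068 , 0.3743]), array([ 0.0209, -0.0319, -0.9993]))
R (array([0.5496, 0.068 , 0.3743]), array([-0.05  , -0.6348, -0.771 ]))
```

View pics/w1.png

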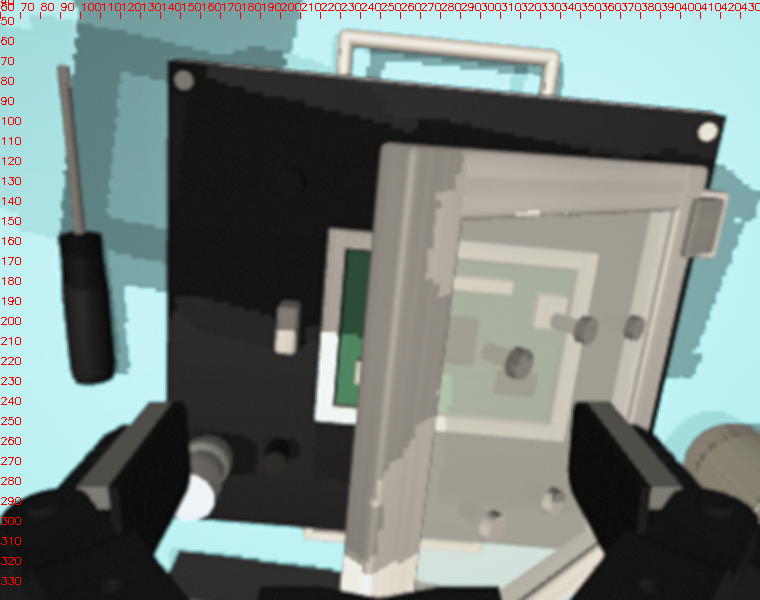

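Both views agree. START is at about (0.506, 0.276), the unit's yaw is about -7.4°, the rocker centre is (0.437, 0.2855) and the ON edge is near (0.420, 0.288). The fixture centre is (0.571, -0.035) and the lid is open about 40° with the rail top near z 0.22. I'll rise, clear the lid, and shut the fingers above the rocker.

```bash
python3 -m inch '[[[1,0,0,5,0,0,0],[0,0,6,5,0,0,0],[-1,-4,12,5,0,0,-4],[-1,-8,18,5,0,0,-7.4],[-1,-11,24,3,0,0,-7.4],[-1,-13.3,28.8,-2,0,0,-7.4],[-1,-13.3,28.8,-7,0,0,-7.4],[-1,-13.3,28.8,-9,0,0,-7.4],[-1,-13.3,28.8,-9,0,0,-7.4],[-1,-13.3,28.8,-9,0,0,-7.4]]]'
python3 - <<'E'
from h import *
w=env.get_image("wrist");s=env.get_image("scene");d=env.get_image("side")
o=env.observe();print(o["time_s"],o["position"],o["ft_force"],o["grip_width"],o["tool_rot"])
cv2.imwrite("pics/w2.png",cv2.resize(w["frame"][:,:,::-1],(768,576)))
crop(s,290,170,370,250,7,"s3.png");crop(d,150,120,250,200,7,"d3.png")
E
```

```text
time_s: 1.65
position: [0.418, 0.288, 0.1428]
tool_rot: [[0.992, 0.002, 0.129], [-0.129, 0.001, 0.992], [0.002, -1.0, 0.001]]
ft_force: [0.4, 0.0, 1.3]
grip_width: -0.0005
1.8 [0.41782682 0.28789616 0.14272338] [1.15081809 0.55573149 0.32414713] 0.00011332454150026377 [[ 9.91577494e-01  2.61358642e-03  1.29488385e-01]
 [-1.29491287e-01  9.72905928e-04  9.91580083e-01]
 [ 2.46560022e-03 -9.99996111e-01  1.30314829e-03]]
```

View pics/w2.png

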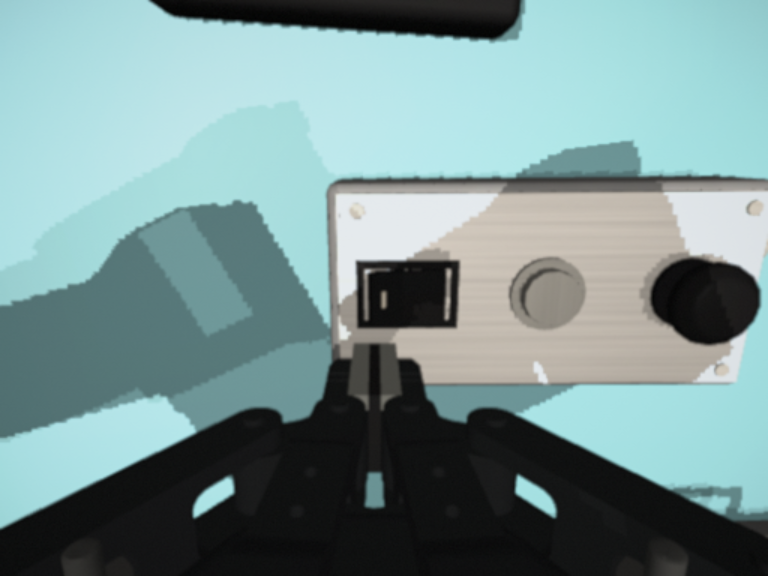

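View pics/d3.png

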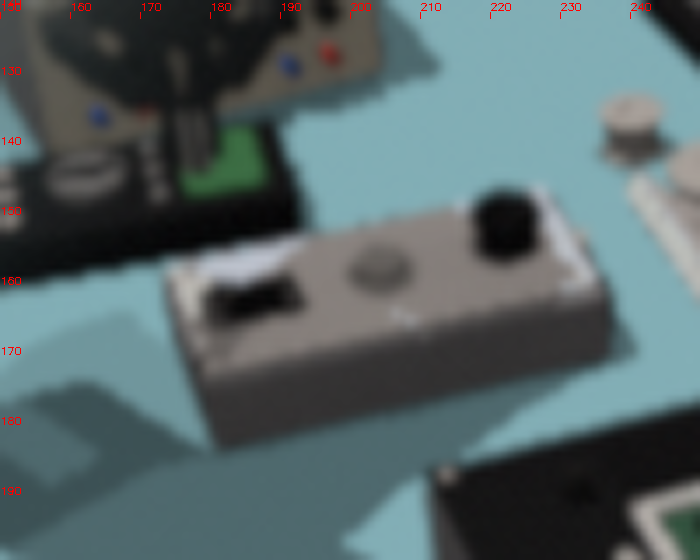

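View pics/s3.png

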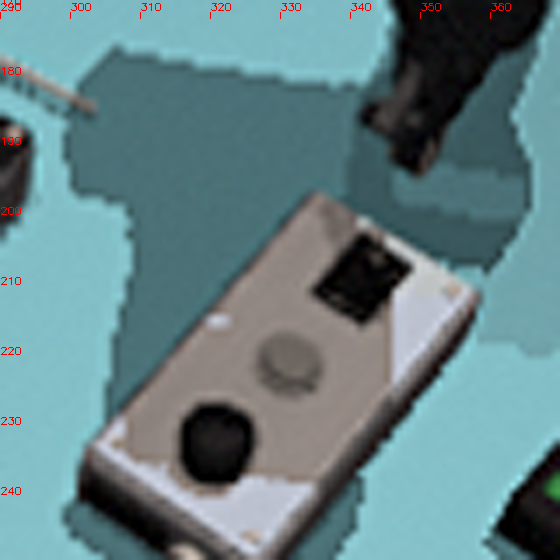

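The wrist view shows the shut fingers (tip around (375,365)) with the rocker's bezel spanning (357–459, 261–328) and START's top at (553,288). I'll refine with wrist rays.

```bash
python3 - <<'E'
from h import *
np.set_printoptions(precision=4,suppress=True)
w=env.get_image("wrist");k=2/3
for n,p,z in [("bez NL",(357,261),.057),("bez NR",(357,328),.057),("bez FL",(459,261),.057),("bez FR",(459,328),.057),("rock edge?",(365,296),.066),("start",(553,288),.065),("collar",(546,293),.058),("stop",(711,302),.084)]:
    print(n,plane(w,(p[0]*k,p[1]*k),z))
crop(w,225,165,315,245,8,"w3.png")
E
```

```text
bez NL [0.4118 0.3066 0.057 ]
bez NR [0.407 0.272 0.057]
bez FL [0.4615 0.3001 0.057 ]
bez FR [0.4586 0.2652 0.057 ]
rock edge? [0.4138 0.291  0.066 ]
start [0.504  0.2829 0.065 ]
collar [0.5029 0.2785 0.058 ]
stop [0.5661 0.2736 0.084 ]
```

View pics/w3.png

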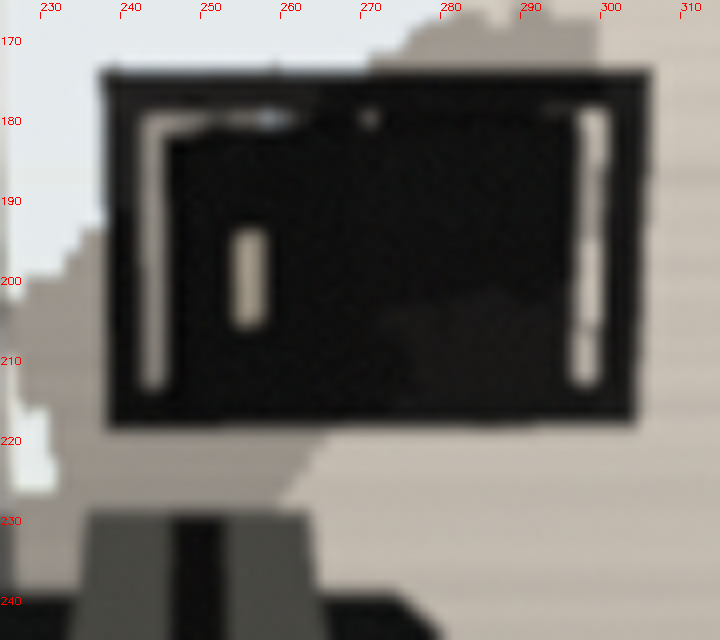

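The rocker centre from the wrist camera, (0.435, 0.286), agrees with the scene camera. I'll descend just outside its ON edge.

```bash
python3 -m inch '[[[-1,-0.2,0,-4,0,0,0],[-1,-0.2,0,-7,0,0,0],[-1,-0.2,0,-7.5,0,0,0],[-1,-0.2,0,-8,0,0,0],[-1,-0.2,0,-8,0,0,0]]]'
```

```text
time_s: 2.48
position: [0.4156, 0.2882, 0.0621]
tool_rot: [[0.992, 0.002, 0.129], [-0.129, 0.001, 0.992], [0.002, -1.0, 0.001]]
ft_force: [0.9, 0.4, 0.7]
grip_width: -0.0001
```

```bash
python3 -m inch '[[[-1,0,0,-0.3,0,0,0],[-1,0,0,-0.5,0,0,0],[-1,0,0,-0.5,0,0,0]]]'
```

```text
time_s: 2.85
position: [0.4155, 0.2883, 0.0584]
tool_rot: [[0.992, 0.003, 0.129], [-0.129, 0.001, 0.992], [0.002, -1.0, 0.001]]
ft_force: [-5.9, -1.4, 20.4]
grip_width: 0.0001
```

```bash
python3 -m inch '[[[-1,0,0,0.3,0,0,0],[-1,0,0,4,0,0,0],[-1,0,0,6,0,0,0],[-1,0,0,6,0,0,0]]]'
python3 - <<'E'
from h import *
w=env.get_image("wrist");d=env.get_image("side")
crop(w,215,160,315,245,7,"w4.png");crop(d,165,140,215,185,12,"d4.png")
E
```

```text
time_s: 3.35
position: [0.4157, 0.2882, 0.1173]
tool_rot: [[0.992, 0.003, 0.129], [-0.129, 0.001, 0.992], [0.003, -1.0, 0.001]]
ft_force: [0.1, -0.2, 0.5]
grip_width: -0.0002
```

View pics/w4.png

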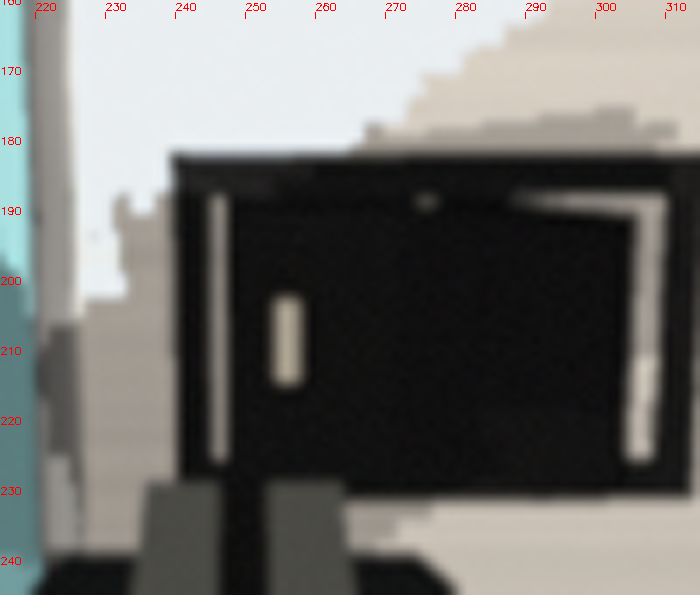

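View pics/d4.png

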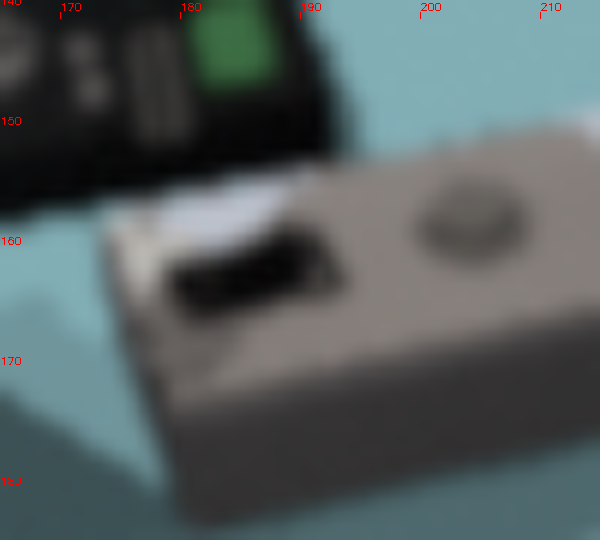

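The rocker has swung over: its far (OFF) end is now raised (gap at (300,190) in the wrist crop). I'll press once more 2 mm further in to confirm it's at its stop.

```bash
python3 -m inch '[[[-1,0.2,0,-4,0,0,0],[-1,0.2,0,-5.7,0,0,0],[-1,0.2,0,-6.1,0,0,0],[-1,0.2,0,-6.1,0,0,0]]]'
```

```text
time_s: 3.95
position: [0.4161, 0.2876, 0.0579]
tool_rot: [[0.992, -0.0, 0.128], [-0.128, -0.001, 0.992], [0.0, -1.0, -0.001]]
ft_force: [-14.7, -8.9, 47.6]
grip_width: -0.0001
```

```bash
python3 -m inch '[[[-1,0,0,1,0,0,0],[-1,0,0,6,0,0,0],[-1,0,0,8,0,0,0],[-1,0,0,8,0,0,0]]]'
python3 - <<'E'
from h import *
np.set_printoptions(precision=4,suppress=True)
w=env.get_image("wrist");crop(w,215,160,335,245,6,"w5.png")
s=env.get_image("scene");crop(s,195,145,305,245,7,"s5.png")
d=env.get_image("side");crop(d,205,120,320,250,5,"d5.png")
E
```

```text
time_s: 4.45
position: [0.4172, 0.2881, 0.1354]
tool_rot: [[0.992, 0.001, 0.129], [-0.129, 0.0, 0.992], [0.001, -1.0, 0.001]]
ft_force: [-0.3, -0.1, -0.5]
grip_width: -0.0002
```

View pics/w5.png

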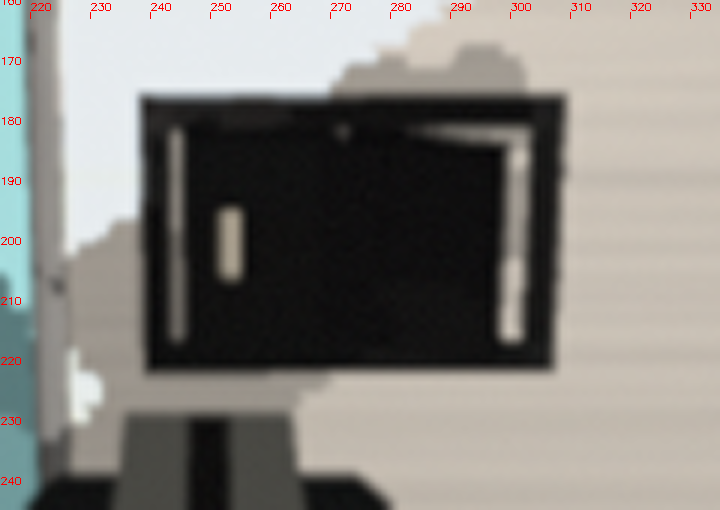

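View pics/s5.png

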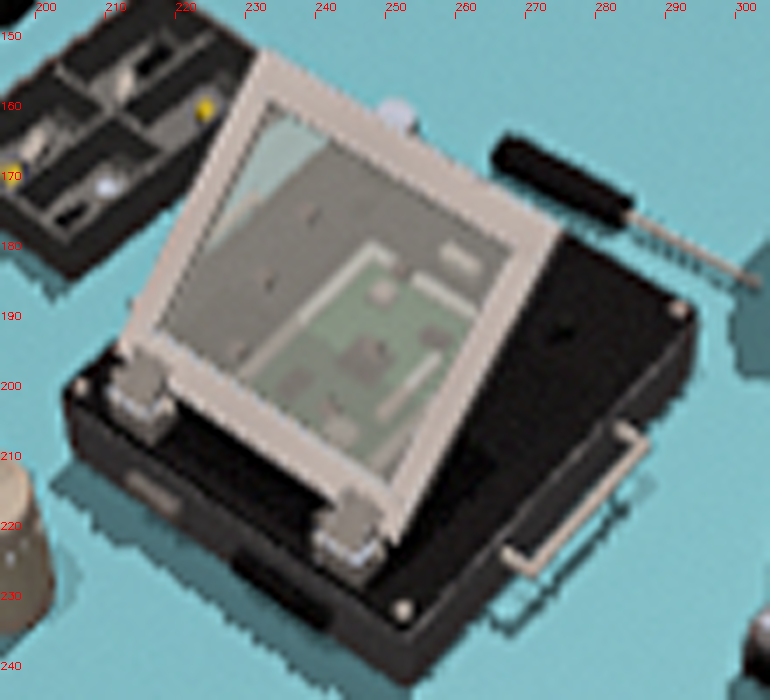

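View pics/d5.png

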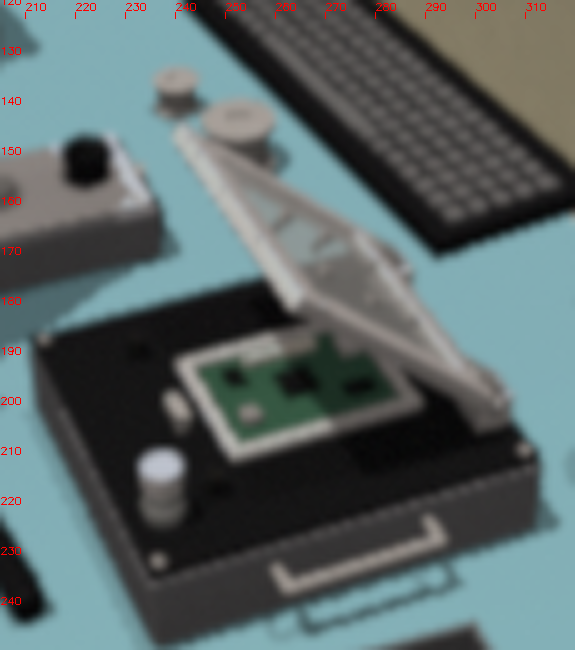

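The rocker is hard against its stop (z held at 0.058 under 47 N). The lid's rail is now unobstructed: its outer corners are at s5 (262,50) and (565,235), and d5 (180,127) and (295,302).

```bash
python3 - <<'E'
from h import *
np.set_printoptions(precision=4,suppress=True)
s=env.get_image("scene");d=env.get_image("side")
S2=lambda x,y:(195+x/7-.44,145+y/7-.44)
D2=lambda x,y:(205+x/5-.4,120+y/5-.4)
R,e1=tri([ray(s,S2(262,50)),ray(d,D2(293,290))]);L,e2=tri([ray(s,S2(565,235)),ray(d,D2(180,127))])
print(R,e1,L,e2,np.linalg.norm(R-L),(R+L)/2)
yaw=np.radians(-5.5);u=np.array([np.cos(yaw),np.sin(yaw)]);c=np.array([.571,-.035]);h=c+.11*u
print("hinge",h)
for z in [.205,.21,.215,.22,.225]:
    th=[t for t in np.linspace(0,1.2,2401) if .088+.190*np.sin(t)+.010*np.cos(t)>=z][0]
    print(z,np.degrees(th),"front edge",h-u*(.19*np.cos(th)-.010*np.sin(th)))
for deg in [0,10,20,30,38,41]:
    t=np.radians(deg);r=h-u*(.179*np.cos(t)-.010*np.sin(t)); z=.088+.179*np.sin(t)+.01*np.cos(t);print(deg,"rail",r,z, proj(s,[*r,z]),proj(d,[*r,z]))
E
```

```text
[ 0.5397 -0.1216  0.2265] [np.float64(0.002974841502936593), np.float64(0.0029748415029364006)] [0.5582 0.0651 0.2213] [np.float64(0.0007180812532952077), np.float64(0.000718081253294995)] 0.18765847126763613 [ 0.549  -0.0282  0.2239]
hinge [ 0.6805 -0.0455]
0.205 34.95042550298022 front edge [ 0.5312 -0.0312]
0.21 36.89848200642502 front edge [ 0.5352 -0.0316]
0.215 38.87518639962636 front edge [ 0.5395 -0.032 ]
0.22 40.93783446209732 front edge [ 0.5441 -0.0324]
0.225 43.05777830408137 front edge [ 0.5491 -0.0329]
0 rail [ 0.5023 -0.0284] 0.09799999999999999 [260.4546 178.3492] [238.9909 197.9953]
10 rail [ 0.5068 -0.0288] 0.1289311013325026 [259.7586 173.8802] [239.9467 189.9432]
20 rail [ 0.5165 -0.0297] 0.15861853186315378 [258.1266 170.329 ] [242.6052 181.5131]
30 rail [ 0.5312 -0.0312] 0.18616025403784436 [255.5455 167.8579] [246.9403 173.0066]
38 rail [ 0.5462 -0.0326] 0.20608351161936006 [252.807  166.7599] [251.5459 166.3667]
41 rail [ 0.5526 -0.0332] 0.21298166199152851 [251.6305 166.5651] [253.5143 163.9535]
```

The lid is about 41° open, with the rail's mid-point near (0.553, -0.032, 0.214) and its front edge at z ≈ 0.221. I'll go above it with margin.

```bash
python3 -m inch '[[[-1,0,0,6,0,0,0],[-1,1,-3,11,0,0,0],[-1,3,-8,14,0,0,1],[-1,5.5,-13.5,15,0,0,2],[-1,8,-19,15,0,0,2],[-1,10.5,-25,15,0,0,2],[-1,13,-30,15,0,0,2],[-1,13.5,-32,14,0,0,2],[-1,13.5,-32,12.5,0,0,2],[-1,13.5,-32,12.5,0,0,2]]]'
python3 - <<'E'
from h import *
s=env.get_image("scene");crop(s,195,125,305,225,7,"s6.png")
d=env.get_image("side");crop(d,205,110,320,230,5,"d6.png")
E
```

```text
time_s: 5.95
position: [0.5512, -0.0314, 0.2586]
tool_rot: [[0.996, -0.004, 0.094], [-0.094, 0.001, 0.996], [-0.004, -1.0, 0.001]]
ft_force: [-0.1, -0.4, 0.6]
grip_width: -0.0001
```

View pics/s6.png

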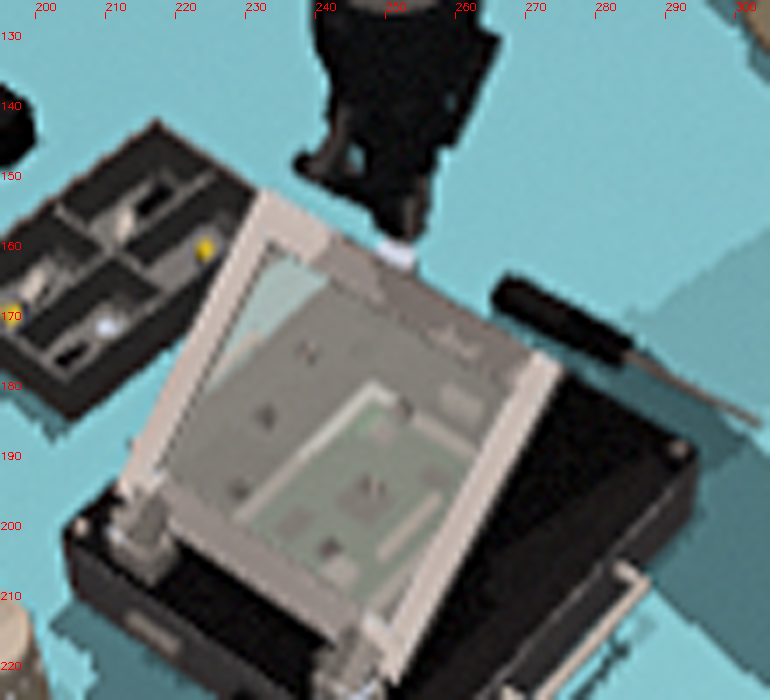

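View pics/d6.png

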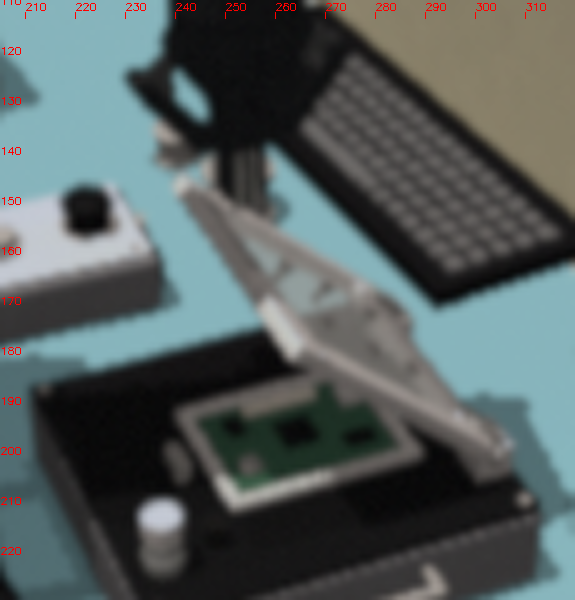

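The fingers are over the rail's middle (tip at about (253,158) in scene pixels). Now pushing, following the arc.

```bash
python3 -m inch '[[[-1,0,0,-2,0,0,0],[-1,0,0,-3,0,0,0],[-1,0,0,-4,0,0,0],[-1,-0.6,0,-4.8,0,0,0],[-1,-1.2,0.1,-5.6,0,0,0],[-1,-1.8,0.1,-6.4,0,0,0],[-1,-2.3,0.2,-7.2,0,0,0]]]'
```

```text
time_s: 6.92
position: [0.5286, -0.03, 0.1879]
tool_rot: [[0.996, 0.0, 0.094], [-0.094, -0.0, 0.996], [0.0, -1.0, -0.0]]
ft_force: [-0.7, -0.1, 3.4]
grip_width: 0.0001
```

```bash
python3 -m inch '[[[-1,-0.5,0,-1,0,0,0],[-1,-0.9,0,-2,0,0,0],[-1,-1.3,0.1,-3,0,0,0],[-1,-1.7,0.1,-4,0,0,0],[-1,-2,0.1,-5,0,0,0],[-1,-2.3,0.2,-6,0,0,0],[-1,-2.5,0.2,-7,0,0,0],[-1,-2.6,0.2,-8,0,0,0]]]'
```

```text
time_s: 7.92
position: [0.5028, -0.0279, 0.1076]
tool_rot: [[0.996, -0.0, 0.094], [-0.094, 0.0, 0.996], [-0.0, -1.0, 0.0]]
ft_force: [0.5, -0.1, 2.8]
grip_width: 0.0002
```

```bash
python3 -m inch '[[[-1,0,0,-0.4,0,0,0],[-1,-0.1,0,-0.8,0,0,0],[-1,-0.1,0,-1.1,0,0,0],[-1,-0.1,0,-1.2,0,0,0],[-1,-0.1,0,-1.2,0,0,0]]]'
```

```text
time_s: 8.55
position: [0.502, -0.0279, 0.0979]
tool_rot: [[0.996, 0.001, 0.094], [-0.094, -0.0, 0.996], [0.001, -1.0, -0.0]]
ft_force: [-5.1, 1.8, 17.8]
grip_width: -0.0001
```

z is 0.098 with force rising, so it's on the hard stop. I'll press slightly more to confirm, then lift and look.

```bash
python3 -m inch '[[[-1,0,0,-0.1,0,0,0],[-1,0,0,-0.1,0,0,0]]]'
```

```text
time_s: 8.8
position: [0.5021, -0.0279, 0.0978]
tool_rot: [[0.996, 0.002, 0.094], [-0.094, -0.001, 0.996], [0.002, -1.0, -0.001]]
ft_force: [-8.7, 2.3, 28.8]
grip_width: 0.0
```

```bash
python3 -m inch '[[[-1,0,0,1,0,0,0],[-1,0,0,5,0,0,0],[-1,0,0,10,0,0,0],[-1,0,4,10,0,0,-1],[-1,0,10,10,0,0,-2],[-1,0,16,9,0,0,-2],[-1,0.2,22,7,0,0,-2],[-1,0.3,28,4,0,0,-2],[-1,0.3,30.5,2,0,0,-2],[-1,0.3,30.5,0.5,0,0,-2],[-1,0.3,30.5,0.5,0,0,-2]]]'
python3 - <<'E'
from h import *
s=env.get_image("scene");crop(s,195,145,305,245,7,"s7.png");crop(s,290,170,370,250,7,"s8.png")
d=env.get_image("side");crop(d,165,120,320,250,5,"d7.png")
w=env.get_image("wrist");cv2.imwrite("pics/w7.png",cv2.resize(w["frame"][:,:,::-1],(768,576)))
E
```

```text
time_s: 10.18
position: [0.5046, 0.2762, 0.0994]
tool_rot: [[0.992, -0.002, 0.129], [-0.129, -0.001, 0.992], [-0.002, -1.0, -0.001]]
ft_force: [0.4, 0.4, 0.2]
grip_width: -0.0001
```

View pics/s7.png

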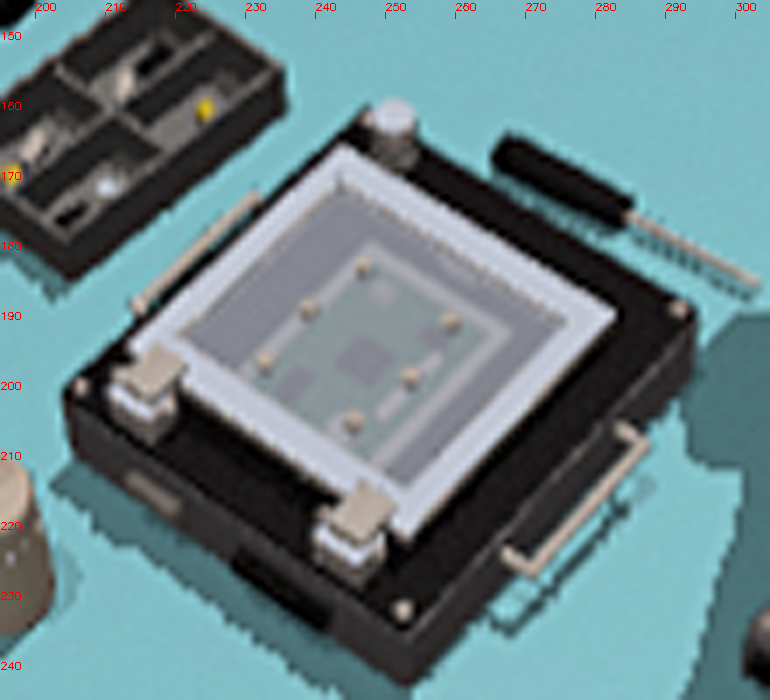

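View pics/d7.png

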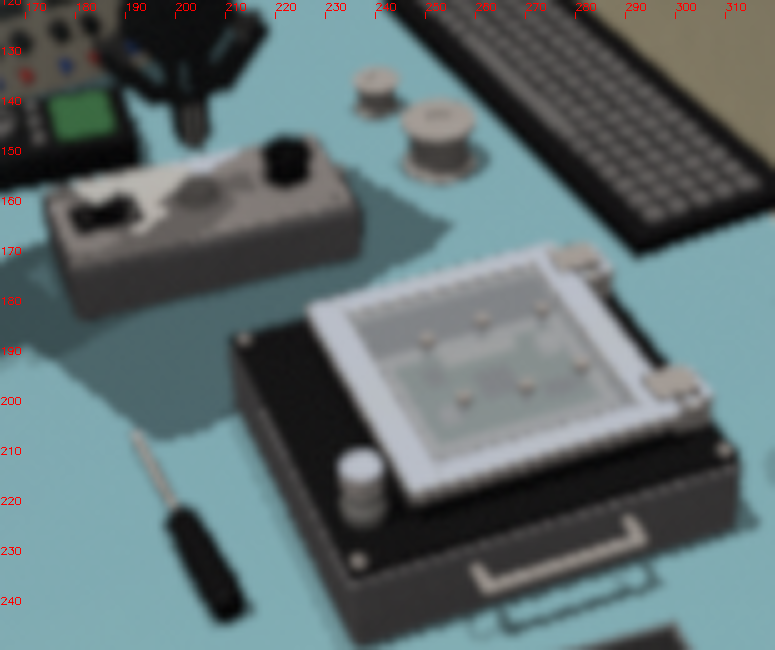

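View pics/w7.png

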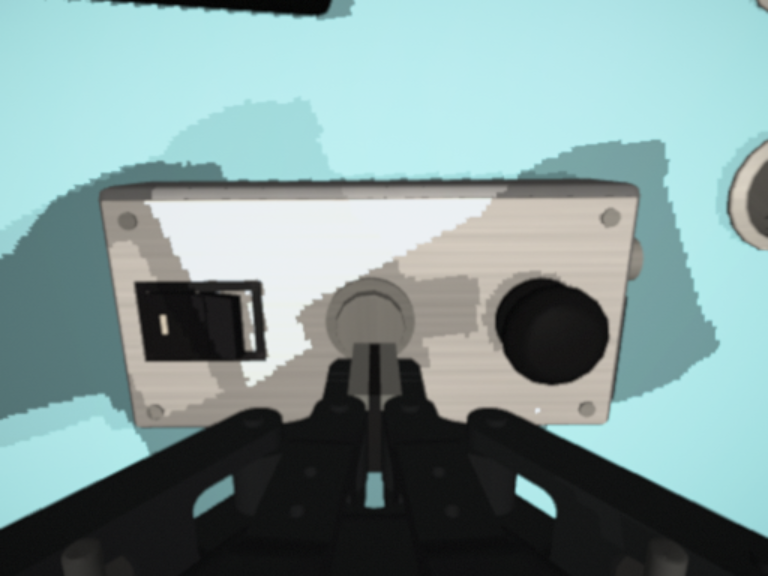

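The lid is shut flat, the rocker's far end is up (ON), and the jar and tray haven't moved. START in the wrist view is centred at x≈371 with the collar at (371,321).

```bash
python3 - <<'E'
from h import *
w=env.get_image("wrist")
print(plane(w,(371*2/3,321*2/3),.058),plane(w,(371*2/3,326*2/3),.065)); print(proj(w,env.observe()["position"])*1.5)
E
```

```text
[0.50441433 0.27788081 0.058     ] [0.50449198 0.27824819 0.065     ]
[374.8207731  369.86046385]
```

```bash
python3 -m inch '[[[-1,0,0.1,-1.5,0,0,0],[-1,0,0.1,-2.8,0,0,0],[-1,0,0.1,-3.3,0,0,0],[-1,0,0.1,-3.6,0,0,0],[-1,0,0.1,-3.9,0,0,0],[-1,0,0.1,-4.1,0,0,0],[-1,0,0.1,-4.1,0,0,0]]]'
```

```text
time_s: 11.25
position: [0.5049, 0.278, 0.06]
tool_rot: [[0.992, 0.0, 0.129], [-0.129, -0.0, 0.992], [0.0, -1.0, 0.0]]
ft_force: [-2.3, -1.8, 6.7]
grip_width: -0.0001
```

6.7 N at z = 0.060 is just past the 4 N needed for full travel. I'll press 1 mm more to confirm the stop.

```bash
python3 -m inch '[[[-1,0,0,-0.1,0,0,0],[-1,0,0,-0.2,0,0,0],[-1,0,0,-0.2,0,0,0]]]'
```

```text
time_s: 11.62
position: [0.505, 0.278, 0.0598]
tool_rot: [[0.992, 0.002, 0.128], [-0.128, 0.0, 0.992], [0.002, -1.0, 0.0]]
ft_force: [-8.9, -4.1, 21.6]
grip_width: 0.0002
```

```bash
python3 -m inch '[[[-1,0,0,0.5,0,0,0],[-1,0,0,2,0,0,0],[-1,0,0,6,0,0,0],[-1,0,0,12,0,0,0],[-1,-5,0,16,0,0,0],[-1,-8,0,16,0,0,0],[-1,-8,0,16,0,0,0],[-1,-8,0,16,0,0,0]]]'
python3 - <<'E'
from h import *
s=env.get_image("scene");cv2.imwrite("pics/s9f.png",cv2.resize(s["frame"][:,:,::-1],(800,600)));crop(s,290,170,370,250,7,"s9.png")
d=env.get_image("side");crop(d,165,120,320,250,5,"d9.png")
w=env.get_image("wrist");cv2.imwrite("pics/w9.png",cv2.resize(w["frame"][:,:,::-1],(768,576)))
E
```

```text
time_s: 12.62
position: [0.4256, 0.2781, 0.2176]
tool_rot: [[0.992, 0.001, 0.129], [-0.129, 0.0, 0.992], [0.001, -1.0, 0.0]]
ft_force: [0.5, 0.3, 0.0]
grip_width: 0.0002
```

View pics/s9f.png

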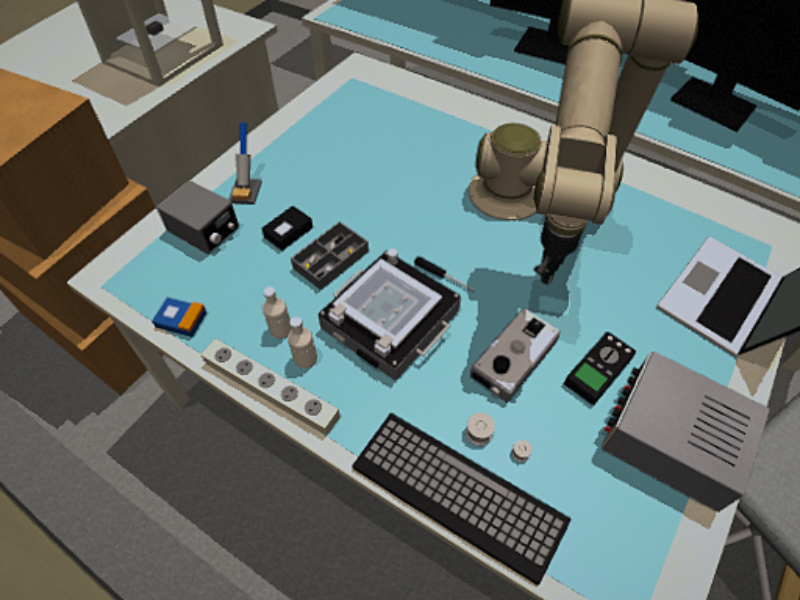

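View pics/d9.png

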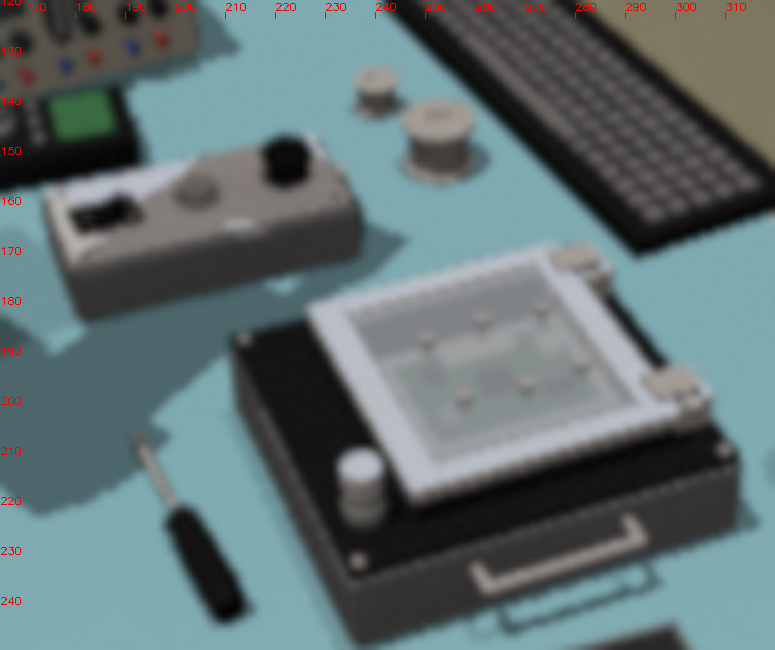

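View pics/w9.png

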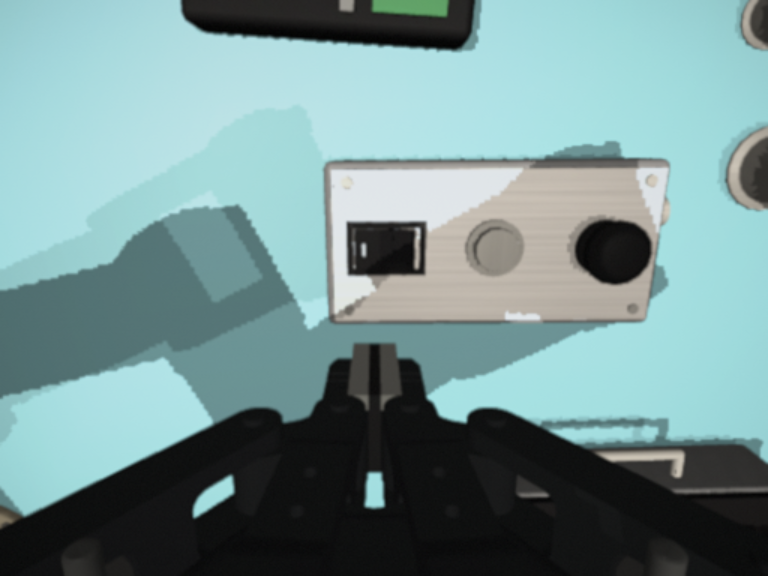

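The rocker is ON (wrist view (387,248)), START is back out (497,248), the lid is shut, and everything else looks where it was. The robot is clear, so I'm handing in.

```bash
python3 - <<'E'
from rig import env
print(env.close_job())
E
```

```text
the job is handed in; nothing more can be done
None
```

The board test was started in the order asked, and I handed the job in at about 13 s on the robot's clock, with the arm clear and reading no contact force.

- **Rocker:** I pressed it to ON while the lid was still open. A second press reached a hard stop at z = 0.058 m under 48 N. The last wrist picture shows its far end raised.
- **Lid:** I pushed it down along its arc with about 3 N. It came to a hard stop with the rail at z = 0.098 m, the height given for fully shut, at 29 N. It stayed flat afterwards.
- **START:** I pressed it to its stop at z = 0.060 m (22 N), which is the full 5 mm, and let it go. It stands out again in the last pictures.
- **Other things:** I never touched STOP. The jar, tray, screwdriver and the other objects I could see look where they were.

My measurements from the different cameras differed by 2 to 3 mm, except START's sideways position, where they differed by up to 9 mm. The wrist view and the stop heights settled that. No check failed, and `env.close_job()` gave no verdict.

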